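# Hold a camera battery against the tester's sprung contact

### The job

Slide the lipped jaw of the battery holder well back, take the battery out with the gripper and bring it to the battery tester. Push its terminal end squarely and steadily, without ramming, against the sprung contact plunger until it meets the steel stops beside the plunger, and keep it pressed there: the job finishes with the gripper still holding the battery firmly against the stops. Leave the phone, mug and stapler where they are.

Things in the scene. Friction and masses are not known exactly. Their poses are not given: they have to be found in the camera images.
- holder: Fixed slide-jaw battery holder; origin on the desk. Aluminium base 6 mm thick, x = -145 to +56 mm in its frame, y = +-32 mm. At the start the battery lies on the base, long axis along x, centre within 4 mm of the origin. Fixed jaw: inner face at x = +38 mm, 46 mm wide, top 42 mm above the desk. The moving jaw is on the -x side (towards the robot).
- jaw (a joint): Moving jaw, m: starts at 0 to 0.003, slides along the holder's -x (off the battery) to 0.035; friction 2.5 N, stays where left. Face at holder x = -38 mm at joint 0, 46 mm wide. A lip at its top (48 to 54 mm above the desk) reaches 10 mm past the face over the battery, which cannot be lifted until the jaw is back by 12 mm or more.
- jaw_fin (a point): Centre of the top of the black fin on the moving jaw's carriage, 76 mm above the desk, at holder x = -79 mm minus the joint value. Fin: 34 mm long in the holder's x, 10 mm thick in y, 54 mm tall; pinch it across y from above. The carriage below it (top at 22 mm) is 40 mm wide.
- pack: Black battery pack, 72 (x) x 38 (y) x 40 (z) mm, about 0.14 to 0.28 kg, loose. Origin at the centre of its underside. Its +x end carries three brass terminal strips; at the start that end faces the holder's fixed jaw. The other end is plain. A paper label is on top.
- pack_end (a point): Centre of the battery's terminal end face: 36 mm along its x, 20 mm above its underside.
- tester: Fixed battery tester; origin on the desk under the centre of a fully seated battery, whose terminal end points to the tester's +x and whose underside is on or just above the bed. Black bed 6 mm thick, 64 mm wide, x = -70 to +100 mm; grey housing x = +46 to +100 mm, 72 mm wide, top at 60 mm. Open side is -x (roughly towards the robot); push the battery in +x.
- plunger (a joint): Brass sprung plunger of the tester, m: 0 when out, grows as it is pushed in along the tester's +x. Spring force about 4 N at 0 plus 0.5 N per mm; 0.012 when the battery meets the stops (spring about 10 N there); internal end 0.016.
- plunger_tip (a point): Centre of the plunger's round face (16 mm diameter), 26 mm above the desk; when out it stands 12 mm in front of the stops' faces (tester x = +24 mm). It moves with the plunger.
- stops: The two steel stop blocks on the tester's housing, each 8 mm wide in y and 30 mm tall (10 to 40 mm above the desk), centred at tester y = +14 and -14 mm; their front faces are at tester x = +36 mm. Body origin is the same as the tester's.
- seat (a point): Fixed point between the stops' front faces on the plunger's axis (tester x = +36 mm, y = 0, 26 mm above the desk): where the centre of the terminal end must come.
- phone: Bystander: smartphone lying flat, 150 x 72 x 9 mm, origin under its centre.
- mug: Bystander: blue mug, 80 mm diameter, 90 mm tall, origin under its centre.
- stapler: Bystander: black stapler, 130 x 34 x 48 mm, origin under its centre.

How it is judged:
By the outcome, as a careful person would: the job done as asked, in the order asked, and still so for the second after the job is handed in, while the arm keeps its last pose, push and grip.
It also fails if it takes over 61 s, if anything falls off the work surface, if the arm or the gripper's body presses on something with over 40 N, if the wrist force passes 120 N, or if a joint passes its speed limit or range.

### The arm

A 6-joint arm with a two-finger parallel gripper is mounted at the origin on the work surface. World frame = base frame: x ahead of the robot, y to its left, z up, the work surface at z = 0. Lengths are in m, angles in degrees, forces in N, time in s.
With the tool pointing down it reaches from about 0.375 to 0.9 m from the base axis. Payload 3.1 kg.
Tool frame: the origin (TCP) lies midway between the tips of the shut fingers; the grasp point (between the pads) lies 19 mm behind it; z points along the fingers, y is the line along which they close (so a half turn about z gives the same grasp; the last joint's range is limited). The gripper opens to 87 mm and grips with 3 to 60 N. Pads are 19 mm wide; open, the fingers measure 117 mm over their backs; the gripper's body (75 mm by 190 mm) begins 51 mm behind the grasp point.
Start: joints at [-80.587, 30.224, 82.088, -0, 67.689, -10.227], TCP at [0.21, -0.589, 0.223] pointing down, gripper open.
Joint ranges: [-176.69, 176.69], [-43.24, 126.21], [12.49, 139.97], [-82, 262], [0, 151.66], [-163.58, 163.58]. Speed limits (degrees/s): [159.86, 159.86, 180, 180, 180, 180].

### API

Orientations are given as a 3x3 rotation matrix whose columns are the frame's x, y, z axes.
In Python, from rig import bot, optics, read_state gives the robot as it stands (bot), with the cameras (optics) and the readings as plain functions.
- The arm moves only by the tool advance, called after "Call:" by a JSON object that holds its "op" and its "data", one argument or row to a line. Schema: {"type":"object","properties":{"rows":{"type":"array","items":{"type":"object","properties":{"tx":{"type":"number"},"ty":{"type":"number"},"tz":{"type":"number"},"ax":{"type":"number"},"ay":{"type":"number"},"az":{"type":"number"},"jaw":{"type":"number"}},"additionalProperties":false,"required":["jaw"]},"minItems":1,"maxItems":20},"only":{"type":"string"},"quiet":{"type":"boolean"},"lines":{"type":"string"}},"required":["rows"],"additionalProperties":false}. rows is a list of rows, 1 to 20 of them, each an object with the fields tx, ty, tz (the shift in m), ax, ay, az (a rotation vector in degrees), jaw (the opening from 0.0 (shut) to 1.0 (fully open)); a field left out counts as zero (the opening has to be given); each row is the pose to reach, as a shift and turn from the pose commanded when the call began, along the tool's axes at that moment; what a row does not reach only later rows make up. A row lasts 1/10 s, in which the tool goes at most 0.05 m and 8.59 degrees, less where a joint would pass 70% of its speed; a pose out of reach is approached as far as the arm can. The fingers move at their own pace and stop on an object; the grip force is fixed at half the most. Time passes only in rows, so rows that do not move let the fingers close. The tool returns the time, the measured TCP pose, the force, the opening and the grip force at its end. only (a regular expression) keeps the lines of the reply that match it, lines (a string "A,B") keeps lines A to B, and quiet returns only ok. Input that does not fit is refused with a message, and nothing moves.
- read_state(): the state, without advancing time (a new reading comes with each control period).
- optics.capture(name): name is "side" or "top" or "wrist"; returns a dict with "color" (420x560x3 uint8, red, green, blue), "K" (3x3 intrinsics, pixels), "view" (4x4, takes a point from world to camera coordinates); the wrist camera has in their place "mount" (4x4, takes a point from camera to tool coordinates, whose origin is the TCP and whose axes are the flange's). Camera axes: x right, y up, looking along -z (the intrinsics and any distortion apply to the point x, -y, -z); pixel columns grow to the right and rows downward; lengths in m; the calibration is good to about 2 mm. A picture is of the moment at which its call begins: read the wrist's pose just before it. There is no depth.
- bot.hand_in(): hands the job in; it is judged then, once.
The state is a dict: "time_s": time; "joint_positions": joint angles; "qvel": joint speeds; "tau": joint torques, N m; "position": TCP position; "tcp_rot": TCP orientation; "force": force on the tool from outside, world axes, zero at the start; "moment": the same for the moment, N m; "opening": opening from 0.0 (shut) to 1.0 (fully open); "grasp_force": force on a finger pad.
Only numpy, scipy, OpenCV 4.12 (cv2) and the standard library are available. Lean on these libraries where they do the work, as an engineer would, in place of code of your own. Each camera call takes 0.05 s, during which the arm holds its last target. There are 200 camera calls.

## Working session

There is one attempt and no reset: what is moved stays moved. The work goes in short steps, Python scripts to look and compute and a tool call to move; the robot and the scene stay as the last step left them, time stands still between calls to the robot, and variables do not carry over. Pictures are saved under pics/ and viewed, at most 10 in all, crops included, and the job is handed in when it is done.

```bash
ls; mkdir -p pics; python3 - <<'E'
from rig import bot, optics, read_state
import cv2,numpy as np
s=read_state();print(s['time_s'],s['position'],np.round(s['tcp_rot'],3).tolist(),s['opening'])
for n in("top","side"):
    c=optics.capture(n);cv2.imwrite(f'pics/{n}0.png',c['color'][...,::-1]);print(n,c.keys(),np.round(c['K'],1).tolist(),np.round(c['view'],3).tolist())
    np.savez(f'pics/{n}0.npz',**{k:v for k,v in c.items()})
E
```

```text
pics
rig.py
0.0 [ 0.20998577 -0.58787616  0.22157848] [[0.942, 0.336, -0.0], [0.336, -0.942, 0.002], [0.0, -0.002, -1.0]] 1.0014971022358046
top dict_keys(['color', 'K', 'view']) [[436.2, 0.0, 278.1], [0.0, 436.2, 202.1], [0.0, 0.0, 1.0]] [[0.031, -0.999, 0.009, -0.016], [0.988, 0.032, 0.151, -0.618], [-0.151, 0.004, 0.989, -1.145], [0.0, 0.0, 0.0, 1.0]]
side dict_keys(['color', 'K', 'view']) [[385.8, 0.0, 282.4], [0.0, 385.8, 210.7], [0.0, 0.0, 1.0]] [[-0.837, -0.547, -0.012, 0.547], [0.35, -0.551, 0.758, -0.271], [-0.421, 0.63, 0.652, -0.873], [0.0, 0.0, 0.0, 1.0]]
```

View pics/top0.png

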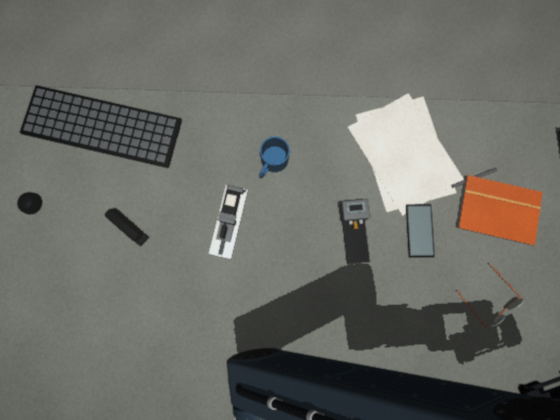

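View pics/side0.png

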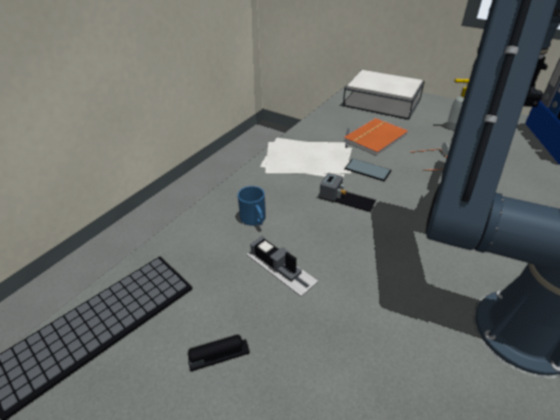

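The top view shows the holder's plate around (228,222) with the battery's label at (231,200). The tester is around (355,230), with its housing at (355,210), and the phone is close by at (420,231). I'll measure with colour masks and check them on an enlarged crop.

```bash
cat >h.py <<'E'
import numpy as np,cv2
def ray(c,uv,z):
    K,V=c['K'],c['view'];R,t=V[:3,:3],V[:3,3]
    d=R.T@np.array([(uv[0]-K[0,2])/K[0,0],-(uv[1]-K[1,2])/K[1,1],-1]);o=-R.T@t
    return o+d*(z-o[2])/d[2]
def proj(c,p):
    V=c['view'];q=V[:3,:3]@np.asarray(p,float)+V[:3,3];K=c['K']
    return np.array([K[0,2]+K[0,0]*q[0]/-q[2],K[1,2]-K[1,1]*q[1]/-q[2]])
E
python3 - <<'E'
from h import *
c=dict(np.load('pics/top0.npz'));im=c['color']
a=im[175:270,200:260];b=im[190:270,330:380]
f=lambda x:cv2.resize(x,None,fx=6,fy=6,interpolation=cv2.INTER_CUBIC)
A,B=f(a),f(b);o=np.zeros((570,A.shape[1]+B.shape[1],3),np.uint8);o[:A.shape[0],:A.shape[1]]=A;o[:B.shape[0],A.shape[1]:]=B
cv2.imwrite('pics/crop.png',o[...,::-1])
# holder white plate
g=im.astype(int);m=np.zeros(im.shape[:2],np.uint8);m[180:262,205:252]=(g[180:262,205:252].min(2)>150)
pts=np.argwhere(m)[:,::-1].astype(np.float32)
r=cv2.minAreaRect(pts);bx=cv2.boxPoints(r);print('plate',r)
w=np.array([ray(c,p,.006) for p in bx]);print(w.round(4),np.linalg.norm(w-np.roll(w,1,0),axis=1).round(4))
print('z range', [ (int(v)) for v in g[220,330:380].mean(1)]);print([int(v) for v in g[245,330:380].mean(1)]);print([int(v) for v in g[190:275,355].mean(1)])
E
```

```text
plate ((227.67648315429688, 221.79412841796875), (23.525955200195312, 71.06293487548828), 14.03624439239502)
[[0.4738 0.1938 0.006 ]
 [0.6698 0.1556 0.006 ]
 [0.6554 0.0901 0.006 ]
 [0.46   0.1298 0.006 ]] [0.0654 0.1997 0.067  0.1993]
z range [124, 124, 123, 121, 121, 122, 125, 125, 122, 108, 78, 50, 40, 45, 59, 70, 69, 64, 63, 83, 106, 101, 75, 56, 63, 69, 60, 50, 57, 110, 145, 149, 122, 58, 57, 82, 107, 119, 122, 123, 124, 121, 119, 121, 121, 121, 122, 120, 121, 123]
[124, 122, 121, 118, 120, 121, 121, 119, 119, 121, 123, 123, 121, 118, 90, 45, 43, 45, 45, 45, 44, 45, 44, 45, 44, 44, 44, 44, 43, 43, 43, 44, 43, 43, 43, 43, 44, 58, 94, 119, 124, 122, 121, 121, 123, 121, 121, 121, 121, 121]
[123, 123, 123, 123, 126, 128, 130, 126, 114, 91, 89, 109, 122, 132, 109, 60, 46, 45, 45, 52, 95, 131, 126, 118, 118, 119, 120, 120, 107, 76, 69, 95, 110, 111, 110, 109, 109, 107, 87, 52, 43, 43, 44, 44, 45, 45, 44, 44, 44, 43, 43, 43, 44, 44, 46, 44, 43, 45, 45, 44, 44, 44, 45, 44, 44, 43, 43, 45, 45, 45, 45, 44, 50, 59, 58, 55, 53, 53, 55, 56, 55, 55, 57, 55, 56]
```

View pics/crop.png

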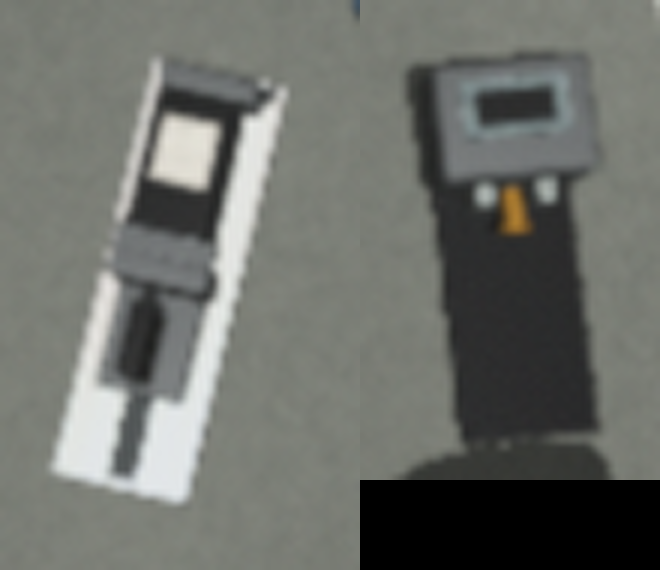

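The crop shows the holder's plate with its moving jaw, black fin (crop 140,340) and label. The tester is yawed slightly the other way, with the orange plunger at crop (515,212), stops either side, and housing at (515,110). Next I'll compute the frames.

```bash
cat >frames.py <<'E'
from h import *
E
python3 - <<'E'
from h import *
c=dict(np.load('pics/top0.npz'));im=c['color'];g=im.astype(int)
# holder
w=np.array([[.4738,.1938],[.6698,.1556],[.6554,.0901],[.46,.1298]])
d=(w[1]+w[2]-w[0]-w[3])/2;L=np.hypot(*d);ex=d/L;ctr=w.mean(0);o=ctr+ex*.0445
print('holder',o,'yaw',np.degrees(np.arctan2(*ex[::-1])),L)
ey=np.array([-ex[1],ex[0]])
def H(x,y,z):return np.r_[o+ex*x+ey*y,z]
# label
lab=np.zeros(im.shape[:2],np.uint8);sub=g[185:212,220:242];lab[185:212,220:242]=((sub.min(2)>140)&(sub[...,0]-sub[...,2]>10))
n,l,st,ce=cv2.connectedComponentsWithStats(lab);k=1+np.argmax(st[1:,4]);p=ray(c,ce[k],.046)[:2]-o;print('label ctr px',ce[k],'holder xy',p@ex,p@ey,st[k])
# fin dark top predicted
print('fin px',proj(c,H(-.079,0,.076)), 'plate corners px',[proj(c,H(x,y,.006)).round(1).tolist() for x in(-.145,.056) for y in(-.032,.032)])
# tester bed
B=np.zeros(im.shape[:2],np.uint8);s=g[215:275,335:380];B[215:275,335:380]=(s.mean(2)<49)
n,l,st,ce=cv2.connectedComponentsWithStats(B);k=1+np.argmax(st[1:,4]);print('bed',st[k])
rows=np.arange(234,258);le=[];ri=[]
for r in rows:
    v=g[r].mean(1)
    # subpixel crossing at 82
    i=next(i for i in range(336,375) if v[i]>82>=v[i+1]);le.append([i+(v[i]-82)/(v[i]-v[i+1]),r])
    i=next(i for i in range(380,345,-1) if v[i]>82>=v[i-1]);ri.append([i-(v[i]-82)/(v[i]-v[i-1]),r])
L=np.array([ray(c,p,.006)[:2] for p in le]);R=np.array([ray(c,p,.006)[:2] for p in ri])
for A in(L,R):
    q=np.polyfit(A[:,0],A[:,1],1);print('edge yaw',np.degrees(np.arctan(q[0])),'res',np.std(A[:,1]-np.polyval(q,A[:,0])))
mid=(L+R)/2;q=np.polyfit(mid[:,0],mid[:,1],1);yaw=np.arctan(q[0]);print('width',np.mean(L[:,1]-R[:,1])*np.cos(yaw))
tx=np.array([np.cos(yaw),np.sin(yaw)]);ty=np.array([-tx[1],tx[0]])
# orange plunger
O=((g[...,0]>130)&(g[...,2]<90)&(g[...,0]-g[...,2]>70)).astype(np.uint8);O[:,:340]=0;O[:,372:]=0;O[:205]=0;O[245:]=0
ys,xs=np.nonzero(O);print('plunger px',xs.mean(),ys.min(),ys.max());
# front edge x: scan rows at several columns
for col in(352,356,360,364):
    print(col,[int(v) for v in g[256:268,col].mean(1)])
print('yaw',np.degrees(yaw),'line y at x=.6:',np.polyval(q,.6))
# housing top
M=np.zeros(im.shape[:2],np.uint8);s=g[195:223,335:375];M[195:223,335:375]=(s.mean(2)>85)&(s.mean(2)<118)
np.set_printoptions(linewidth=250)
print(g[196:232,338:374:1].mean(2).astype(int))
E
```

```text
holder [0.60839397 0.13363858] yaw -11.256435029703901 0.1995384486759381
label ctr px [230.35416667 199.79166667] holder xy 0.011401717232352306 0.002329645772636228 [225 194  11  12  96]
fin px [221.80175254 231.2167503 ] plate corners px [[230.2, 259.1], [207.8, 253.9], [247.3, 189.6], [225.4, 184.6]]
bed [341 215  28  48 788]
edge yaw 6.852357209513444 res 0.0005528897232808526
edge yaw 7.3054689397521955 res 0.00043662183298639426
width 0.06457518579121656
plunger px 355.14285714285717 222 227
352 [45, 45, 46, 45, 45, 46, 49, 54, 58, 57, 56, 54]
356 [44, 44, 43, 44, 45, 45, 54, 60, 55, 55, 54, 55]
360 [43, 43, 43, 44, 44, 45, 58, 66, 57, 56, 56, 56]
364 [43, 41, 42, 44, 42, 49, 81, 90, 60, 54, 53, 53]
yaw 7.079543063659482 line y at x=.6: -0.20633515511361217
[[121 122 123 ... 129 127 126]
 [121 124 123 ... 126 125 124]
 [121 123 122 ... 123 124 125]
 ...
 [123 124 122 ... 125 123 124]
 [122 121 120 ... 126 123 122]
 [119 121 121 ... 122 122 121]]
```

```bash
cat >>h.py <<'E'
from scipy.spatial.transform import Rotation as Ro
def rel(s,p,yaw):  # shift & rotvec in tool axes to bring measured TCP to p, tool x at yaw, pointing down
    R=np.array(s['tcp_rot']);a=np.radians(yaw);x=np.array([np.cos(a),np.sin(a),0]);z=np.array([0,0,-1.])
    T=np.c_[x,np.cross(z,x),z]
    return (R.T@(np.array(p)-s['position'])).round(4),Ro.from_matrix(R.T@T).as_rotvec(degrees=True).round(2)
def wcam(s,c):  # wrist capture -> c with view
    M=np.eye(4);M[:3,:3]=s['tcp_rot'];M[:3,3]=s['position'];c['view']=np.linalg.inv(M@c['mount']);return c
E
python3 - <<'E'
from h import *
from rig import bot, optics, read_state
c=dict(np.load('pics/top0.npz'))
tx=np.array([np.cos(np.radians(7.08)),np.sin(np.radians(7.08))])
f=ray(c,(357,261.8),.006);y0=-.20634+np.tan(np.radians(7.08))*(f[0]-.6)
print('front',f,'tester o',np.array([f[0],y0])+.07*tx)
pl=ray(c,(355.4,224),.03);print('plunger',pl)
s=read_state();w=optics.capture('wrist');print(np.round(w['mount'],3).tolist(),np.round(w['K'],1).tolist())
print(rel(s,(.53,.149,.25),-11.26))
E
```

```text
front [ 0.46344082 -0.22106396  0.006     ] tester o [ 0.53290707 -0.21467308]
plunger [ 0.56603705 -0.21180904  0.03      ]
[[0.0, 0.969, 0.245, 0.066], [1.0, -0.0, -0.0, 0.0], [-0.0, 0.245, -0.969, -0.162], [0.0, 0.0, 0.0, 1.0]] [[346.1, 0.0, 273.9], [0.0, 346.1, 207.9], [0.0, 0.0, 1.0]]
(array([ 0.5491, -0.5866, -0.027 ]), array([-1.10e-01,  1.00e-02,  3.09e+01]))
```

Call:
{"op": "advance", "data": {
  "rows": [
    {"tx": 0.549,"ty": -0.587,"tz": -0.027,"az": 31,"jaw": 1},
    {"tx": 0.549,"ty": -0.587,"tz": -0.027,"az": 31,"jaw": 1},
    {"tx": 0.549,"ty": -0.587,"tz": -0.027,"az": 31,"jaw": 1},
    {"tx": 0.549,"ty": -0.587,"tz": -0.027,"az": 31,"jaw": 1},
    {"tx": 0.549,"ty": -0.587,"tz": -0.027,"az": 31,"jaw": 1},
    {"tx": 0.549,"ty": -0.587,"tz": -0.027,"az": 31,"jaw": 1},
    {"tx": 0.549,"ty": -0.587,"tz": -0.027,"az": 31,"jaw": 1},
    {"tx": 0.549,"ty": -0.587,"tz": -0.027,"az": 31,"jaw": 1},
    {"tx": 0.549,"ty": -0.587,"tz": -0.027,"az": 31,"jaw": 1},
    {"tx": 0.549,"ty": -0.587,"tz": -0.027,"az": 31,"jaw": 1},
    {"tx": 0.549,"ty": -0.587,"tz": -0.027,"az": 31,"jaw": 1},
    {"tx": 0.549,"ty": -0.587,"tz": -0.027,"az": 31,"jaw": 1},
    {"tx": 0.549,"ty": -0.587,"tz": -0.027,"az": 31,"jaw": 1},
    {"tx": 0.549,"ty": -0.587,"tz": -0.027,"az": 31,"jaw": 1},
    {"tx": 0.549,"ty": -0.587,"tz": -0.027,"az": 31,"jaw": 1},
    {"tx": 0.549,"ty": -0.587,"tz": -0.027,"az": 31,"jaw": 1},
    {"tx": 0.549,"ty": -0.587,"tz": -0.027,"az": 31,"jaw": 1},
    {"tx": 0.549,"ty": -0.587,"tz": -0.027,"az": 31,"jaw": 1},
    {"tx": 0.549,"ty": -0.587,"tz": -0.027,"az": 31,"jaw": 1},
    {"tx": 0.549,"ty": -0.587,"tz": -0.027,"az": 31,"jaw": 1}
  ]
}}

```text
time_s: 2.15
position: [0.5291, 0.1473, 0.2493]
tcp_rot: [[0.98, -0.199, -0.001], [-0.199, -0.98, -0.0], [-0.001, 0.001, -1.0]]
force: [-0.0, 0.1, -0.3]
opening: 0.999
grasp_force: 0.0
```

```bash
python3 - <<'E'
from h import *
from rig import bot, optics, read_state
s=read_state();c=wcam(s,optics.capture('wrist'));print(s['time_s'],s['position'],np.round(s['tcp_rot'],3).tolist())
im=c['color'];cv2.imwrite('pics/w1.png',im[...,::-1]);np.savez('pics/w1.npz',**c)
o=np.array([.6084,.1336]);a=np.radians(-11.26);ex=np.array([np.cos(a),np.sin(a)]);ey=np.array([-ex[1],ex[0]])
H=lambda x,y,z:np.r_[o+ex*x+ey*y,z]
print('fin',proj(c,H(-.079,0,.076)),[proj(c,H(x,y,.006)).round(1).tolist() for x in(-.145,.056) for y in(-.032,.032)])
E
```

```text
2.15 [0.52913904 0.14730522 0.2493289 ] [[0.98, -0.199, -0.001], [-0.199, -0.98, -0.0], [-0.001, 0.001, -1.0]]
fin [271.18913361 188.44668558] [[297.9, 230.2], [245.8, 230.4], [300.4, 53.8], [241.5, 54.0]]
```

View pics/w1.png

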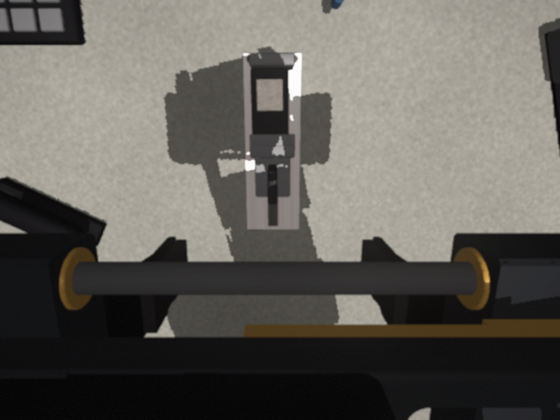

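The wrist view shows the plate at columns 243–301, rows 54–230, close to the prediction. The fin is near (272,182) and needs a zoom.

```bash
python3 - <<'E'
from h import *
c=dict(np.load('pics/w1.npz'));im=c['color'];g=im.astype(int).mean(2)
b=cv2.resize(im[45:240,230:315],None,fx=3,fy=3,interpolation=cv2.INTER_CUBIC)
b=np.clip(b.astype(int)*2,0,255).astype(np.uint8)
cv2.imwrite('pics/w1c.png',b[...,::-1])
for r in(66,80,100,110,120,172,180,188,196,206,212,222):print(r,g[r,238:306].astype(int))
E
```

```text
66 [ 80  79  77  77  87 116 138 143 141 140 136 124  90  57  45  45  46  46
  45  45  47  46  47  45  46  45  48  47  47  46  47  46  47  47  47  46
  47  46  47  50  48  48  47  49  47  49  54  60  59  58  59  63  60  58
  91 185 245 252 252 252 252 252 248 222 176 165 166 165]
80 [ 75  76  78  78  86 113 134 139 140 138 137 130  97  50  31  31  31  47
  92 122 130 133 135 133 132 133 131 131 131 133 134 134 138 139 140 139
 137 134 133 136 137 138 135 128  98  56  36  33  33  85 196 249 253 252
 252 252 252 252 251 252 252 252 240 197 167 165 168 171]
100 [ 76  76  73  74  76  89 116 134 137 135 136 131 114  73  36  27  28  36
  68 113 135 139 140 141 141 138 140 140 140 139 138 138 135 138 143 145
 144 143 142 142 142 145 142 137 110  66  37  31  33  42  83 127 164 198
 188 151 139 141 140 139 139 134 113  89  84  83  84  84]
110 [ 77  77  75  74  74  82 109 132 135 134 133 134 127  90  42  25  28  29
  45  79 100 103 104 102 102 102 103 101 100  95  94  96  96  98  99  99
  99  99 100 103 103 101 102  97  78  50  34  31  30  43  84 122 137 141
 138 138 137 139 138 138 138 133 109
[... 1569 characters left out ...]
 48  48
  50  49  55  77 111 128 130 130 127 131 132 133 133 133 133 132 129 127
 127 130 133 133 132 133 129 107  85  80  79  80  80  80]
212 [ 76  78  78  78  78  77  78  78  98 119 131 131 128 127 128 129 129 128
 130 130 132 133 132 132 133 133 129 129 127 107  73  51  47  47  48  48
  49  48  52  78 111 128 129 129 130 130 132 132 131 132 133 133 130 129
 128 131 131 131 133 131 122  99  83  86 112 143 162 167]
222 [ 79  80  77  77  77  79  78  80  90 114 129 131 129 127 126 126 127 128
 129 130 132 132 131 131 131 132 130 129 127 114  83  53  46  47  46  48
  47  47  52  77 111 127 130 129 128 129 131 131 131 132 132 131 129 126
 128 129 132 131 131 129 118  97  81  79  79  78  78  78]
```

View pics/w1c.png

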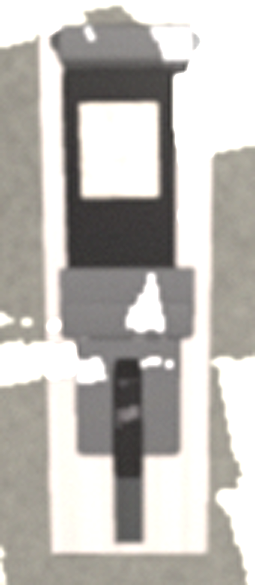

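```bash
python3 - <<'E'
from h import *
c=dict(np.load('pics/w1.npz'));print(np.linalg.inv(c['view'])[:3,3])
P=lambda u,v,z:ray(c,(u,v),z)[:2]
pl=np.array([P(244.1,110,.006),P(300.1,110,.006),P(246.1,212,.006),P(299.2,212,.006)])
m1=pl[:2].mean(0);m2=pl[2:].mean(0);d=m1-m2;ex=d/np.hypot(*d);ey=np.array([-ex[1],ex[0]])
print('yaw',np.degrees(np.arctan2(*ex[::-1])),'widths',[(pl[i]-pl[i+1])@ey for i in(0,2)])
back=P(272.6,229.5,.006);print('back edge -> origin',m1+ex*((back-m1)@ex+.145), 'top0 was .6084,.1336')
o=m1+ex*((back-m1)@ex+.145)
X=lambda n,u,v,z:print(n,((P(u,v,z)-o)@ex).round(4),((P(u,v,z)-o)@ey).round(4))
X('fin ctr side',272.2,188,.076);X('fin end',272.2,204,.076);X('lip front',270,134.5,.054)
X('pack L',251.3,120,.046);X('pack R',288,120,.046);X('pack L',250.9,110,.046);X('label ctr',269.6,95.5,.046)
X('fixed jaw inner top',268,67.5,.042)
E
```

```text
[0.59461121 0.13371606 0.41162899]
yaw -11.20875397216943 widths [np.float64(0.06317720106200428), np.float64(0.06440372442679092)]
back edge -> origin [0.60922095 0.13244616] top0 was .6084,.1336
fin ctr side -0.0796 0.0
fin end -0.0958 0.0001
lip front -0.0288 0.0021
pack L -0.0145 0.0212
pack R -0.0147 -0.0164
pack L -0.0046 0.0214
label ctr 0.0093 0.0023
fixed jaw inner top 0.0363 0.0037
```

```bash
cat >>h.py <<'E'
HO=np.array([.6092,.1325]);HY=-11.2
def fr(o,yaw,x,y,z):
    a=np.radians(yaw);return np.r_[o+x*np.array([np.cos(a),np.sin(a)])+y*np.array([-np.sin(a),np.cos(a)]),z]
E
python3 - <<'E'
from h import *
from rig import bot, optics, read_state
print(rel(read_state(),fr(HO,HY,-.0795,0,.045),HY))
E
```

```text
(array([ 0.0019, -0.0011,  0.2044]), array([ 0.03,  0.05, -0.29]))
```

Call:
{"op": "advance", "data": {
  "rows": [
    {"tx": 0.002,"ty": -0.001,"tz": 0.04,"az": -0.3,"jaw": 0.5},
    {"tx": 0.002,"ty": -0.001,"tz": 0.08,"az": -0.3,"jaw": 0.5},
    {"tx": 0.002,"ty": -0.001,"tz": 0.12,"az": -0.3,"jaw": 0.5},
    {"tx": 0.002,"ty": -0.001,"tz": 0.15,"az": -0.3,"jaw": 0.5},
    {"tx": 0.002,"ty": -0.001,"tz": 0.175,"az": -0.3,"jaw": 0.5},
    {"tx": 0.002,"ty": -0.001,"tz": 0.195,"az": -0.3,"jaw": 0.5},
    {"tx": 0.002,"ty": -0.001,"tz": 0.204,"az": -0.3,"jaw": 0.5},
    {"tx": 0.002,"ty": -0.001,"tz": 0.204,"az": -0.3,"jaw": 0.5},
    {"tx": 0.002,"ty": -0.001,"tz": 0.204,"az": -0.3,"jaw": 0.5},
    {"tx": 0.002,"ty": -0.001,"tz": 0.204,"az": -0.3,"jaw": 0.2},
    {"tx": 0.002,"ty": -0.001,"tz": 0.204,"az": -0.3,"jaw": 0},
    {"tx": 0.002,"ty": -0.001,"tz": 0.204,"az": -0.3,"jaw": 0},
    {"tx": 0.002,"ty": -0.001,"tz": 0.204,"az": -0.3,"jaw": 0},
    {"tx": 0.002,"ty": -0.001,"tz": 0.204,"az": -0.3,"jaw": 0},
    {"tx": 0.002,"ty": -0.001,"tz": 0.204,"az": -0.3,"jaw": 0},
    {"tx": 0.002,"ty": -0.001,"tz": 0.204,"az": -0.3,"jaw": 0},
    {"tx": 0.002,"ty": -0.001,"tz": 0.204,"az": -0.3,"jaw": 0},
    {"tx": 0.002,"ty": -0.001,"tz": 0.204,"az": -0.3,"jaw": 0}
  ]
}}

```text
time_s: 4.0
position: [0.5319, 0.1487, 0.0457]
tcp_rot: [[0.981, -0.192, -0.0], [-0.192, -0.981, -0.001], [-0.0, 0.001, -1.0]]
force: [-1.8, -5.2, 3.6]
opening: 0.113
grasp_force: 30.0
```

Call:
{"op": "advance", "data": {
  "rows": [
    {"tx": -0.003,"jaw": 0},
    {"tx": -0.007,"jaw": 0},
    {"tx": -0.011,"jaw": 0},
    {"tx": -0.015,"jaw": 0},
    {"tx": -0.019,"jaw": 0},
    {"tx": -0.023,"jaw": 0},
    {"tx": -0.026,"jaw": 0},
    {"tx": -0.028,"jaw": 0},
    {"tx": -0.029,"jaw": 0},
    {"tx": -0.029,"jaw": 0},
    {"tx": -0.029,"jaw": 0},
    {"tx": -0.029,"jaw": 0}
  ]
}}

```text
time_s: 5.2
position: [0.5044, 0.1542, 0.0457]
tcp_rot: [[0.981, -0.191, 0.001], [-0.191, -0.981, -0.001], [0.002, 0.001, -1.0]]
force: [1.2, -6.3, 3.0]
opening: 0.11
grasp_force: 30.0
```

Call:
{"op": "advance", "data": {
  "rows": [
    {"jaw": 0.3},
    {"jaw": 0.4},
    {"jaw": 0.4},
    {"tz": -0.02,"jaw": 0.6},
    {"tz": -0.05,"jaw": 0.7},
    {"tz": -0.09,"jaw": 0.8},
    {"tx": 0.02,"tz": -0.12,"jaw": 0.8},
    {"tx": 0.06,"tz": -0.12,"jaw": 0.8},
    {"tx": 0.09,"tz": -0.12,"jaw": 0.8},
    {"tx": 0.1,"tz": -0.12,"jaw": 0.8},
    {"tx": 0.1,"tz": -0.12,"jaw": 0.8},
    {"tx": 0.1,"tz": -0.12,"jaw": 0.8}
  ]
}}

```text
time_s: 6.4
position: [0.5995, 0.1362, 0.1645]
tcp_rot: [[0.981, -0.192, -0.004], [-0.192, -0.981, 0.0], [-0.004, 0.001, -1.0]]
force: [0.1, -0.0, 0.5]
opening: 0.797
grasp_force: 0.0
```

```bash
python3 - <<'E'
from h import *
from rig import bot, optics, read_state
s=read_state();c=wcam(s,optics.capture('wrist'));print(s['position'],s['force'])
im=c['color'];np.savez('pics/w2.npz',**c)
t=optics.capture('top');
b=cv2.resize(t['color'][170:270,320:400],None,fx=5,fy=5,interpolation=cv2.INTER_CUBIC)
o=np.zeros((500,960,3),np.uint8);o[:420,:560]=np.clip(im.astype(int)*1.5,0,255);o[:500,560:960]=b
cv2.imwrite('pics/w2.png',cv2.resize(o,(800,417))[...,::-1])
print('pred pack top',[proj(c,fr(HO,HY,x,y,.046)).round(1).tolist() for x in(-.036,.036) for y in(-.0165,.0215)])
E
```

```text
[0.59945007 0.13615179 0.1645464 ] [ 0.12821302 -0.02125049  0.50047164]
pred pack top [[294.5, 231.7], [249.9, 231.6], [296.1, 146.1], [248.6, 146.0]]
```

View pics/w2.png

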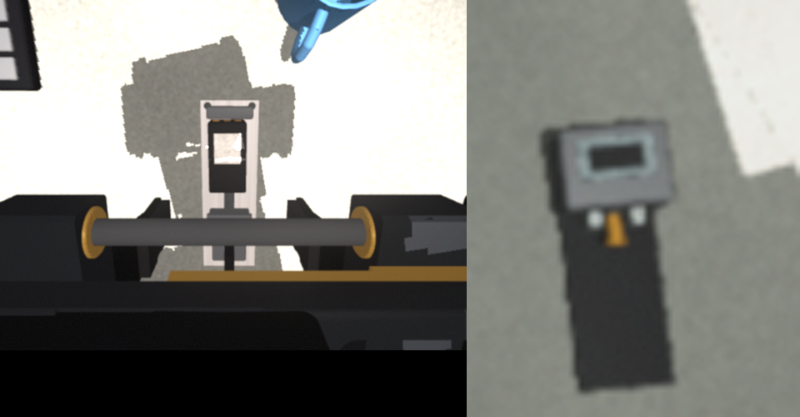

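The battery is clear of the lip in the wrist view (about columns 250–295, rows 145–231). The tester is now free of shadow in the top view. I'll measure both.

```bash
python3 - <<'E'
from h import *
from rig import bot, optics, read_state
c=dict(np.load('pics/w2.npz'));g=c['color'].astype(int).mean(2)
for r in(195,210,222):print(r,g[r,240:306].astype(int))
for col in(256,288):print(col,g[136:246,col].astype(int))
X=lambda u,v,z:((lambda p:(p@[np.cos(np.radians(HY)),np.sin(np.radians(HY))],p@[-np.sin(np.radians(HY)),np.cos(np.radians(HY))]))(ray(c,(u,v),z)[:2]-HO))
t=optics.capture('top');np.savez('pics/top1.npz',**t);h=t['color'].astype(int).mean(2)
L=[];R=[]
for r in range(226,244):
    v=h[r];i=next(i for i in range(336,375) if v[i]>82>=v[i+1]);L.append(ray(t,(i+(v[i]-82)/(v[i]-v[i+1]),r),.006)[:2])
    i=next(i for i in range(382,345,-1) if v[i]>82>=v[i-1]);R.append(ray(t,(i-(v[i]-82)/(v[i]-v[i-1]),r),.006)[:2])
L,R=np.array(L),np.array(R);M=(L+R)/2;q=np.polyfit(M[:,0],M[:,1],1);y=np.arctan(q[0])
F=[]
for col in range(347,364):
    v=h[:,col];i=next(i for i in range(275,230,-1) if v[i]>82>=v[i-1]);F.append(ray(t,(col,i-(v[i]-82)/(v[i]-v[i-1])),.006)[:2])
F=np.array(F);qf=np.polyfit(F[:,1],F[:,0],1);yf=np.arctan(-qf[0])
print('yaw',np.degrees(y),'front yaw',np.degrees(yf),'width',np.mean(L[:,1]-R[:,1])*np.cos(y))
tx=np.array([np.cos(y),np.sin(y)]);f=F.mean(0);m=M.mean(0);o=m+tx*((f-m)@tx+.07);print('tester',o)
E
```

```text
195 [ 92 108 131 146 147 145 144 145 143 123  81  40  30  32  31  33  61 112
 141 145 144 144 142 141 142 143 143 143 143 142 141 144 145 147 148 151
 153 153 151 151 151 155 155 154 153 152 152 147 110  58  34  32  33  32
  45  91 132 150 151 149 149 148 151 150 149 149]
210 [ 87  97 124 142 145 144 143 142 144 136  98  46  28  29  28  31  30  31
  31  31  31  32  31  31  32  33  31  32  32  32  32  32  30  31  32  32
  32  32  31  32  33  33  31  32  33  31  34  33  32  33  33  33  31  32
  50 100 139 147 147 146 146 147 148 148 147 145]
222 [ 85  88 112 136 144 143 141 142 143 137 106  57  30  29  28  29  26  29
  28  28  29  28  30  29  28  29  29  29  30  29  30  30  30  30  29  29
  29  30  30  30  31  31  29  32  31  30  29  31  31  30  31  32  31  30
  53 110 143 147 145 144 144 145 147 148 146 145]
256 [ 72  72  72  71  69  70  79  73  67  52  33  28  29  31  31  31  32  33
  30  31  32  30  31  48  88 104 100  99  99  97  95  95  97  99 102 102
 101  98  88  79  78  78  79  79  77  76  76  76  79  79  79  75  71  67
  65  64  66  65  64  61  49  35  31  31  31  30  31  30  32  29  31  29
  30  31  30  29  31  30  30  30  29  28  29  29  29  28  26  29  27  28
  28  27  27  25  51 109 138 143 142 142 143 142 143 142 143 142 143 142
 142 142]
288 [ 73  75  73  72  70  67  65  60  59  46  33  30  30  33  32  33  33  32
  33  32  33  31  45 109 188 212 185 169 214 237 239 239 240 241 241 242
 242 242 243 244 245 244 236 191 132 115 116 115 115 115 114 136 198 235
 240 242 238 193 134 110  82  47  35  33  35  34  32  34  34  34  33  33
  32  33  32  32  33  33  31  32  31  32  32  31  32  31  31  30  30  31
  30  30  28  28  53 110 140 145 142 142 143 142 142 143 142 142 142 142
 142 143]
yaw 6.497214766933439 front yaw 6.71559173274615 width 0.06333502687725297
tester [ 0.53156807 -0.21470098]
```

```bash
python3 - <<'E'
from h import *
from rig import bot, optics, read_state
c=dict(np.load('pics/w2.npz'))
a=np.radians(HY);ex=np.array([np.cos(a),np.sin(a)]);ey=np.array([-ex[1],ex[0]])
X=lambda u,v:(lambda p:np.round([p@ex,p@ey],4))(ray(c,(u,v),.046)[:2]-HO)
for r,l,rr in((195,250.3,295),(210,250.2,294.9),(222,250.5,294.6)):print(X(l,r),X(rr,r))
print(X(272,230.7),X(272,145.2))
x=(X(272,230.7)[0]+X(272,145.2)[0])/2;y=(X(250.3,210)[1]+X(294.9,210)[1])/2;print(x,y)
print(rel(read_state(),fr(HO,HY,x,y,.013),HY))
E
```

```text
[-0.0041  0.0207] [-0.004  -0.0164]
[-0.017  0.021] [-0.0169 -0.0165]
[-0.0275  0.0209] [-0.0274 -0.0164]
[-0.0352  0.0027] [0.0367 0.0028]
0.0007500000000000007 0.002199999999999999
(array([ 0.0111, -0.0004,  0.1521]), array([0.02, 0.14, 0.18]))
```

Call:
{"op": "advance", "data": {
  "rows": [
    {"tx": 0.011,"tz": 0.03,"ay": 0.15,"az": 0.2,"jaw": 0.8},
    {"tx": 0.011,"tz": 0.06,"ay": 0.15,"az": 0.2,"jaw": 0.8},
    {"tx": 0.011,"tz": 0.09,"ay": 0.15,"az": 0.2,"jaw": 0.8},
    {"tx": 0.011,"tz": 0.115,"ay": 0.15,"az": 0.2,"jaw": 0.8},
    {"tx": 0.011,"tz": 0.135,"ay": 0.15,"az": 0.2,"jaw": 0.8},
    {"tx": 0.011,"tz": 0.147,"ay": 0.15,"az": 0.2,"jaw": 0.8},
    {"tx": 0.011,"tz": 0.151,"ay": 0.15,"az": 0.2,"jaw": 0.8},
    {"tx": 0.011,"tz": 0.151,"ay": 0.15,"az": 0.2,"jaw": 0.8},
    {"tx": 0.011,"tz": 0.151,"ay": 0.15,"az": 0.2,"jaw": 0.8},
    {"tx": 0.011,"tz": 0.151,"ay": 0.15,"az": 0.2,"jaw": 0.6},
    {"tx": 0.011,"tz": 0.151,"ay": 0.15,"az": 0.2,"jaw": 0.5},
    {"tx": 0.011,"tz": 0.151,"ay": 0.15,"az": 0.2,"jaw": 0.3},
    {"tx": 0.011,"tz": 0.151,"ay": 0.15,"az": 0.2,"jaw": 0.3},
    {"tx": 0.011,"tz": 0.151,"ay": 0.15,"az": 0.2,"jaw": 0.3},
    {"tx": 0.011,"tz": 0.151,"ay": 0.15,"az": 0.2,"jaw": 0.3},
    {"tx": 0.011,"tz": 0.151,"ay": 0.15,"az": 0.2,"jaw": 0.3},
    {"tx": 0.011,"tz": 0.151,"ay": 0.15,"az": 0.2,"jaw": 0.3}
  ]
}}

```text
time_s: 8.25
position: [0.6126, 0.1337, 0.0147]
tcp_rot: [[0.981, -0.195, 0.003], [-0.195, -0.981, -0.0], [0.003, -0.0, -1.0]]
force: [-0.1, 0.5, 1.6]
opening: 0.435
grasp_force: 30.0
```

```bash
python3 -c "
from rig import bot, optics, read_state
print(read_state()['joint_positions'])"
```

```text
[ 2.12788248e+00  4.62856107e+01  8.95118068e+01 -4.30174209e-02
  4.40364701e+01  1.03419750e+02]
```

Lift first in one call, then compute.

Call:
{"op": "advance", "data": {
  "rows": [
    {"tz": -0.01,"jaw": 0.3},
    {"tz": -0.025,"jaw": 0.3},
    {"tz": -0.05,"jaw": 0.3},
    {"tz": -0.08,"jaw": 0.3},
    {"tz": -0.12,"jaw": 0.3},
    {"tz": -0.16,"jaw": 0.3},
    {"tz": -0.18,"jaw": 0.3},
    {"tz": -0.18,"jaw": 0.3},
    {"tz": -0.18,"jaw": 0.3}
  ]
}}

```text
time_s: 9.15
position: [0.6115, 0.1337, 0.1949]
tcp_rot: [[0.981, -0.195, 0.003], [-0.195, -0.981, -0.001], [0.003, 0.0, -1.0]]
force: [0.2, 0.2, -1.6]
opening: 0.432
grasp_force: 30.0
```

```bash
python3 - <<'E'
from h import *
from rig import bot, optics, read_state
print(rel(read_state(),fr(np.array([.532,-.2147]),6.7,-.06,0,.2),6.7))
E
```

```text
(array([-0.067 ,  0.3757, -0.0053]), array([  0.03,  -0.16, -17.96]))
```

Call:
{"op": "advance", "data": {
  "rows": [
    {"tx": -0.003,"ty": 0.015,"az": -0.7,"jaw": 0.3},
    {"tx": -0.008,"ty": 0.045,"tz": -0.001,"az": -2,"jaw": 0.3},
    {"tx": -0.014,"ty": 0.08,"tz": -0.001,"az": -4,"jaw": 0.3},
    {"tx": -0.021,"ty": 0.12,"tz": -0.002,"az": -6,"jaw": 0.3},
    {"tx": -0.028,"ty": 0.16,"tz": -0.002,"az": -8,"jaw": 0.3},
    {"tx": -0.035,"ty": 0.2,"tz": -0.003,"az": -10,"jaw": 0.3},
    {"tx": -0.043,"ty": 0.24,"tz": -0.004,"az": -12,"jaw": 0.3},
    {"tx": -0.05,"ty": 0.28,"tz": -0.004,"az": -14,"jaw": 0.3},
    {"tx": -0.057,"ty": 0.32,"tz": -0.005,"az": -16,"jaw": 0.3},
    {"tx": -0.063,"ty": 0.35,"tz": -0.005,"az": -17,"jaw": 0.3},
    {"tx": -0.066,"ty": 0.37,"tz": -0.005,"ay": -0.1,"az": -18,"jaw": 0.3},
    {"tx": -0.067,"ty": 0.376,"tz": -0.005,"ay": -0.1,"az": -18,"jaw": 0.3},
    {"tx": -0.067,"ty": 0.376,"tz": -0.005,"ay": -0.1,"az": -18,"jaw": 0.3},
    {"tx": -0.067,"ty": 0.376,"tz": -0.005,"ay": -0.1,"az": -18,"jaw": 0.3},
    {"tx": -0.067,"ty": 0.376,"tz": -0.005,"ay": -0.1,"az": -18,"jaw": 0.3}
  ]
}}

```text
time_s: 10.65
position: [0.473, -0.2205, 0.199]
tcp_rot: [[0.993, 0.119, 0.0], [0.119, -0.993, 0.001], [0.0, -0.001, -1.0]]
force: [-0.3, -0.4, -1.4]
opening: 0.434
grasp_force: 30.0
```

```bash
python3 - <<'E'
from h import *
from rig import bot, optics, read_state
s=read_state();c=wcam(s,optics.capture('wrist'));im=c['color'];np.savez('pics/w3.npz',**c)
cv2.imwrite('pics/w3.png',np.clip(im.astype(int)*1.5,0,255).astype(np.uint8)[...,::-1])
T=np.array([.532,-.2147])
for n,p in dict(tip=(.024,0,.026),bedL=(0,.032,.006),bedR=(0,-.032,.006),stL=(.036,.014,.04),stR=(.036,-.014,.04),hL=(.046,.036,.06),hR=(.046,-.036,.06),hbL=(.1,.036,.06)).items():print(n,proj(c,fr(T,6.7,*p)).round(1))
E
```

```text
tip [274.8 101.7]
bedL [242.7 127.8]
bedR [306.7 127.9]
stL [259.   86.6]
stR [290.8  86.7]
hL [230.9  71.3]
hR [319.1  71.5]
hbL [229.   -2.6]
```

View pics/w3.png

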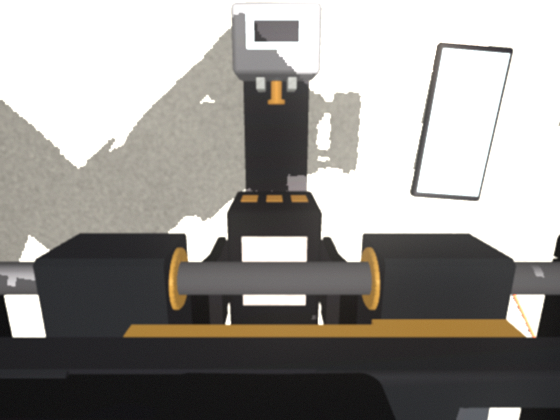

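The wrist view shows the tester straight ahead, with the plunger at (277,95), the stops at (261,84) and (292,84), and the bed at columns 245–308. The battery in hand has its terminals forward at (273,198). I'll measure fine edges now.

```bash
python3 - <<'E'
from h import *
c=dict(np.load('pics/w3.npz'));im=c['color'].astype(int);g=im.mean(2)
L=[];R=[]
for r in range(108,172,3):
    v=g[r];i=next(i for i in range(262,232,-1) if v[i]<55<=v[i-1]);L.append((i-(55-v[i])/(v[i-1]-v[i]),r))
    i=next(i for i in range(288,320) if v[i]<55<=v[i+1]);R.append((i+(55-v[i])/(v[i+1]-v[i]),r))
print(np.round(L[::3],1).tolist(),np.round(R[::3],1).tolist())
med=lambda A:np.array([ray(c,p,.006)[:2] for p in A])
l,r=med(L),med(R)
def lf(A):
    q=np.polyfit(A[:,0],A[:,1],1);k=np.abs(A[:,1]-np.polyval(q,A[:,0]))<.0015;return np.polyfit(A[k,0],A[k,1],1)
ql,qr=lf(l),lf(r);print('yaws',np.degrees(np.arctan([ql[0],qr[0]])),'w',(np.polyval(ql,.5)-np.polyval(qr,.5))*np.cos(np.radians(6.7)),'mid y at .53',(np.polyval(ql,.53)+np.polyval(qr,.53))/2)
O=((im[...,0]>100)&(im[...,0]-im[...,2]>50)).astype(np.uint8)
n,lb,st,ce=cv2.connectedComponentsWithStats(O)
for k in range(1,n):
    if st[k,4]>8 and st[k,1]<215:print('orange',st[k],ce[k].round(1))
W=np.zeros(g.shape,np.uint8);W[77:93,252:302]=g[77:93,252:302]>95
n,lb,st,ce=cv2.connectedComponentsWithStats(W)
for k in range(1,n):print('stop',st[k],ce[k].round(1))
print('stopcol',g[70:100,261].astype(int),g[70:100,292].astype(int));print('tipcol',im[76:112,276,0])
print('tip row',im[102,262:292,0],im[96,262:292,0])
print('hous row60',g[60,226:240].astype(int),g[60,314:326].astype(int))
for rr in(196,204,215):print(rr,g[rr,222:238].astype(int),g[rr,312:328].astype(int))
print('packfront',[int(v) for v in g[184:206,273]],[int(v) for v in g[184:206,262]])
E
```

```text
[[244.0, 108.0], [244.3, 117.0], [244.6, 126.0], [244.6, 135.0], [244.7, 144.0], [245.0, 153.0], [245.3, 162.0], [245.7, 171.0]] [[307.3, 108.0], [307.1, 117.0], [307.0, 126.0], [306.9, 135.0], [306.7, 144.0], [306.4, 153.0], [306.2, 162.0], [306.0, 171.0]]
yaws [6.96469134 6.92043778] w 0.06250887270838745 mid y at .53 -0.21594944528441676
orange [268  81  16  23 261] [275.7  92.8]
orange [241 196  16   6  88] [249.  198.5]
orange [267 196  15   6  87] [273.9 198.6]
orange [292 196  15   6  87] [298.9 198.5]
stop [256  77   9  13 112] [260.   82.8]
stop [288  77   9  13 113] [291.9  82.8]
stop [272  81   8  12  83] [275.9  86.8]
stopcol [ 89  84  77  71  65  60  73 115 138 139 137 136 140 139 140 139 140 137
 124 101  86  74  54  39  36  34  37  35  37  34] [ 90  85  80  75  68  66  84 121 141 142 139 138 140 140 141 140 140 137
 123 101  87  71  52  43  40  38  40  40  40  38]
tipcol [ 63  65  68  76 101 141 160 164 163 161 162 162 163 162 162 162 162 162
 162 161 162 163 162 159 160 158 151 129  85  49  37  36  36  36  36  36]
tip row [ 36  35  36  37  42  72 109 129 135 138 141 1
[... 214 characters left out ...]
2 114 111 110 111 108  94  83  85  90  96  99  99  99] [219 218 209 190 165 152 193 224 226 225 226 226]
196 [112 113 115 114 112 111 108 108 108 112 113 112 101  73  42  29] [ 68 144 203 223 224 223 224 225 224 224 223 222 224 226 228 228]
204 [109 112 131 172 208 222 224 217 182 110  45  28  28  29  29  30] [ 37  35  35  36  71 152 208 224 223 221 221 223 226 226 224 222]
215 [221 224 228 225 176  87  35  33  34  35  34  35  35  35  34  36] [ 39  39  41  40  41  41  41  40  42  91 173 214 221 221 221 221]
packfront [30, 30, 30, 30, 30, 32, 32, 29, 26, 27, 40, 64, 78, 80, 79, 82, 86, 75, 50, 30, 28, 26] [31, 31, 30, 30, 30, 29, 31, 28, 26, 26, 26, 25, 26, 27, 26, 27, 27, 26, 27, 27, 27, 27]
```

```bash
python3 - <<'E'
from h import *
from rig import bot, optics, read_state
c=dict(np.load('pics/w3.npz'))
y=6.9;a=np.radians(y);tx=np.array([np.cos(a),np.sin(a)]);ty=np.array([-tx[1],tx[0]])
T=np.array([.532,-.2147])
for n,u,v,z,x in(('bed',275.8,126,.006,None),('stopmid',275.95,88.3,.04,.036),('tip',275.6,103.5,.034,.024),('stop sep L',260,84,.04,0),('stop sep R',291.9,84,.04,0),('housing front',276,76,.06,.046)):
    p=ray(c,(u,v),z)[:2];q=p-T;print(n,'x',q@tx-(x or 0),'y',q@ty)
t=dict(np.load('pics/top1.npz'))
for n,u,v in():pass
s=read_state();print(s['position'])
E
```

```text
bed x 0.0017979721446639303 y -0.0010739628363754653
stopmid x -0.0013662854943867972 y -0.0010330633555771073
tip x -0.0019242948063518707 y -0.0007513659016556217
stop sep L x 0.038232435060260014 y 0.012975935236714337
stop sep R x 0.03819958597309735 y -0.01503969007559963
housing front x -0.003514160095374516 y -0.0009650110889259697
[ 0.47307696 -0.22064341  0.19913169]
```

```bash
cat >>h.py <<'E'
TY=6.9;_a=np.radians(TY)
TO=np.array([.532,-.2147])-.0017*np.array([np.cos(_a),np.sin(_a)])-.001*np.array([-np.sin(_a),np.cos(_a)])
def tst(s): # TCP in tester frame
    p=s['position'][:2]-TO;return np.round([p@[np.cos(_a),np.sin(_a)],p@[-np.sin(_a),np.cos(_a)],s['position'][2]],4)
E
python3 - <<'E'
from h import *
from rig import bot, optics, read_state
s=read_state();print(TO,tst(s),rel(s,fr(TO,TY,-.053,0,.0157),TY))
E
```

```text
[ 0.53043245 -0.21589699] [-0.0575  0.0022  0.1991] (array([0.0044, 0.0022, 0.1834]), array([-0.01, -0.02, -0.07]))
```

Call:
{"op": "advance", "data": {
  "rows": [
    {"tx": 0.004,"ty": 0.002,"tz": 0.02,"jaw": 0.3},
    {"tx": 0.004,"ty": 0.002,"tz": 0.05,"jaw": 0.3},
    {"tx": 0.004,"ty": 0.002,"tz": 0.08,"jaw": 0.3},
    {"tx": 0.004,"ty": 0.002,"tz": 0.11,"jaw": 0.3},
    {"tx": 0.004,"ty": 0.002,"tz": 0.135,"jaw": 0.3},
    {"tx": 0.004,"ty": 0.002,"tz": 0.155,"jaw": 0.3},
    {"tx": 0.004,"ty": 0.002,"tz": 0.168,"jaw": 0.3},
    {"tx": 0.004,"ty": 0.002,"tz": 0.176,"jaw": 0.3},
    {"tx": 0.004,"ty": 0.002,"tz": 0.18,"jaw": 0.3},
    {"tx": 0.004,"ty": 0.002,"tz": 0.182,"jaw": 0.3},
    {"tx": 0.004,"ty": 0.002,"tz": 0.182,"jaw": 0.3},
    {"tx": 0.004,"ty": 0.002,"tz": 0.182,"jaw": 0.3}
  ]
}}

```text
time_s: 11.9
position: [0.4777, -0.2239, 0.0181]
tcp_rot: [[0.993, 0.117, 0.002], [0.117, -0.993, -0.001], [0.002, 0.002, -1.0]]
force: [0.4, -0.2, -0.7]
opening: 0.433
grasp_force: 30.0
```

```bash
python3 - <<'E'
from h import *
from rig import bot, optics, read_state
s=read_state();print(tst(s),s['force'],rel(s,fr(TO,TY,-.015,0,.0155),TY))
c=wcam(s,optics.capture('wrist'));im=c['color'];np.savez('pics/w4.npz',**c)
side=optics.capture('side');z=cv2.resize(side['color'][150:240,290:410],None,fx=3.5,fy=3.5,interpolation=cv2.INTER_CUBIC)
o=np.zeros((420,800,3),np.uint8);o[:,:360]=np.clip(im[:,100:460].astype(int)*2,0,255);o[:z.shape[0],370:370+z.shape[1]]=z
cv2.imwrite('pics/w4.png',o[...,::-1])
E
```

```text
[-0.0533 -0.0016  0.0181] [ 0.41048325 -0.22465917 -0.74830984] (array([ 0.0383, -0.0017,  0.0026]), array([ 0.09, -0.1 , -0.16]))
```

View pics/w4.png

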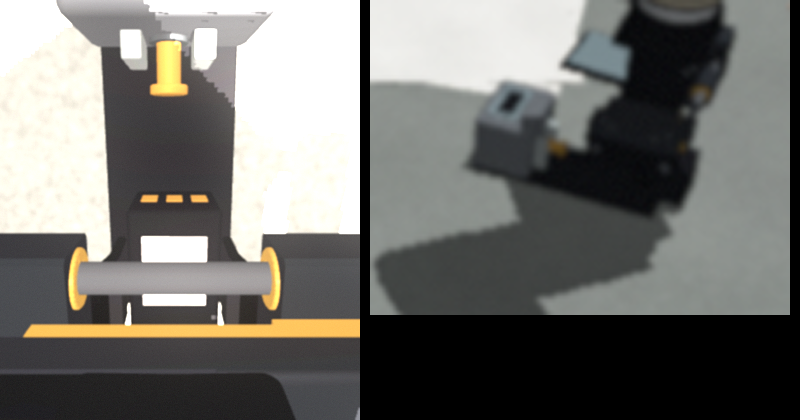

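The battery lies squarely in line with the plunger, but sits about 2 mm to the right: plunger at column 269, battery centre at 274. That matches the measured y of −1.6 mm, so I'll correct it.

Call:
{"op": "advance", "data": {
  "rows": [
    {"tx": 0.005,"ty": -0.001,"tz": 0.001,"az": -0.1,"jaw": 0.3},
    {"tx": 0.01,"ty": -0.0017,"tz": 0.002,"az": -0.2,"jaw": 0.3},
    {"tx": 0.015,"ty": -0.0017,"tz": 0.0026,"az": -0.2,"jaw": 0.3},
    {"tx": 0.015,"ty": -0.0017,"tz": 0.0026,"az": -0.2,"jaw": 0.3},
    {"tx": 0.015,"ty": -0.0017,"tz": 0.0026,"az": -0.2,"jaw": 0.3},
    {"tx": 0.015,"ty": -0.0017,"tz": 0.0026,"az": -0.2,"jaw": 0.3}
  ]
}}

```text
time_s: 12.6
position: [0.4919, -0.22, 0.0148]
tcp_rot: [[0.993, 0.121, 0.001], [0.121, -0.993, -0.0], [0.001, 0.0, -1.0]]
force: [0.2, -0.9, -0.6]
opening: 0.432
grasp_force: 30.0
```

```bash
cat >look.py <<'E'
from h import *
from rig import bot, optics, read_state
s=read_state();print(s['time_s'],tst(s),'F',np.round(s['force'],2),'M',np.round(s['moment'],2),rel(s,fr(TO,TY,-.015,0,.0155),TY),s['grasp_force'])
c=wcam(s,optics.capture('wrist'));im=c['color'].astype(int)
O=((im[...,0]>100)&(im[...,0]-im[...,2]>50)).astype(np.uint8)
n,lb,st,ce=cv2.connectedComponentsWithStats(O)
for k in range(1,n):
    if st[k,4]>20 and st[k,1]<215:print('orange',st[k],ce[k].round(1))
cv2.imwrite('pics/last.png',np.clip(im*2,0,255).astype(np.uint8)[...,::-1])
E
python3 look.py
```

```text
12.6 [-0.0387  0.0005  0.0148] F [ 0.2  -0.93 -0.58] M [ 0.01 -0.01 -0.01] (array([ 0.0237,  0.0005, -0.0007]), array([ 0.03, -0.04,  0.05])) 29.999648141674697
orange [ 256   79   37   52 1351] [274.1 106.1]
orange [241 195  17   7 104] [248.9 198.1]
orange [266 195  16   7  98] [273.8 198.3]
orange [291 195  17   7 102] [298.6 198.1]
```

Call:
{"op": "advance", "data": {
  "rows": [
    {"tx": 0.003,"tz": -0.0007,"jaw": 0.3},
    {"tx": 0.007,"ty": 0.0003,"tz": -0.0007,"jaw": 0.3},
    {"tx": 0.011,"ty": 0.0003,"tz": -0.0007,"jaw": 0.3},
    {"tx": 0.015,"ty": 0.0003,"tz": -0.0007,"jaw": 0.3},
    {"tx": 0.019,"ty": 0.0003,"tz": -0.0007,"jaw": 0.3},
    {"tx": 0.022,"ty": 0.0003,"tz": -0.0007,"jaw": 0.3},
    {"tx": 0.023,"ty": 0.0003,"tz": -0.0007,"jaw": 0.3},
    {"tx": 0.024,"ty": 0.0003,"tz": -0.0007,"jaw": 0.3},
    {"tx": 0.025,"ty": 0.0003,"tz": -0.0007,"jaw": 0.3},
    {"tx": 0.025,"ty": 0.0003,"tz": -0.0007,"jaw": 0.3},
    {"tx": 0.025,"ty": 0.0003,"tz": -0.0007,"jaw": 0.3}
  ]
}}

```text
time_s: 13.75
position: [0.5167, -0.2174, 0.0155]
tcp_rot: [[0.993, 0.121, 0.001], [0.121, -0.993, -0.0], [0.001, 0.0, -1.0]]
force: [0.2, -1.1, -1.6]
opening: 0.434
grasp_force: 30.0
```

```bash
python3 look.py
```

```text
13.75 [-0.0138  0.0002  0.0155] F [ 0.25 -1.14 -1.64] M [ 0.03 -0.02 -0.01] (array([-0.0012,  0.0002, -0.    ]), array([ 0.02, -0.03,  0.04])) 29.99968331772834
orange [ 257  143   34   48 1154] [273.5 167.8]
orange [242 196  15   6  84] [249.2 198.5]
orange [267 196  15   6  83] [274.  198.5]
orange [292 196  15   6  83] [298.8 198.5]
```

Call:
{"op": "advance", "data": {
  "rows": [
    {"tx": 0.0005,"jaw": 0.3},
    {"tx": 0.001,"jaw": 0.3},
    {"tx": 0.0015,"jaw": 0.3},
    {"tx": 0.002,"jaw": 0.3},
    {"tx": 0.0025,"jaw": 0.3},
    {"tx": 0.003,"jaw": 0.3},
    {"tx": 0.0035,"jaw": 0.3},
    {"tx": 0.004,"jaw": 0.3},
    {"tx": 0.0045,"jaw": 0.3},
    {"tx": 0.005,"jaw": 0.3},
    {"tx": 0.0055,"jaw": 0.3},
    {"tx": 0.006,"jaw": 0.3},
    {"tx": 0.0065,"jaw": 0.3},
    {"tx": 0.007,"jaw": 0.3},
    {"tx": 0.0075,"jaw": 0.3},
    {"tx": 0.008,"jaw": 0.3},
    {"tx": 0.008,"jaw": 0.3},
    {"tx": 0.008,"jaw": 0.3}
  ]
}}

```text
time_s: 15.6
position: [0.524, -0.2162, 0.0154]
tcp_rot: [[0.993, 0.121, -0.001], [0.121, -0.993, 0.0], [-0.001, -0.0, -1.0]]
force: [-4.6, -2.0, -0.8]
opening: 0.431
grasp_force: 30.0
```

```bash
python3 look.py
```

```text
15.6 [-0.0064  0.0004  0.0154] F [-4.61 -1.99 -0.76] M [-0.3   0.83 -0.05] (array([-0.0086,  0.0004, -0.0001]), array([-0.01,  0.04,  0.05])) 30.000389046035707
```

Call:
{"op": "advance", "data": {
  "rows": [
    {"tx": 0.0005,"jaw": 0.3},
    {"tx": 0.001,"jaw": 0.3},
    {"tx": 0.0015,"jaw": 0.3},
    {"tx": 0.002,"jaw": 0.3},
    {"tx": 0.0025,"jaw": 0.3},
    {"tx": 0.003,"jaw": 0.3},
    {"tx": 0.0035,"jaw": 0.3},
    {"tx": 0.004,"jaw": 0.3},
    {"tx": 0.0045,"jaw": 0.3},
    {"tx": 0.005,"jaw": 0.3},
    {"tx": 0.0055,"jaw": 0.3},
    {"tx": 0.006,"jaw": 0.3},
    {"tx": 0.0065,"jaw": 0.3},
    {"tx": 0.007,"jaw": 0.3},
    {"tx": 0.0075,"jaw": 0.3},
    {"tx": 0.008,"jaw": 0.3},
    {"tx": 0.008,"jaw": 0.3},
    {"tx": 0.008,"jaw": 0.3}
  ]
}}

```text
time_s: 17.45
position: [0.5306, -0.2154, 0.0154]
tcp_rot: [[0.993, 0.121, -0.003], [0.121, -0.993, 0.0], [-0.003, -0.001, -1.0]]
force: [-8.2, -3.9, 1.0]
opening: 0.437
grasp_force: 30.0
```

```bash
python3 look.py
```

```text
17.45 [0.0003 0.0005 0.0154] F [-8.22 -3.87  1.04] M [-0.63  1.31 -0.12] (array([-0.0153,  0.0005, -0.0001]), array([-0.05,  0.19,  0.08])) 30.00188872218132
```

Call:
{"op": "advance", "data": {
  "rows": [
    {"tx": 0.0005,"ty": 0.0002,"tz": -0.0002,"ay": 0.1,"jaw": 0.3},
    {"tx": 0.001,"ty": 0.0004,"tz": -0.0003,"ay": 0.2,"jaw": 0.3},
    {"tx": 0.0015,"ty": 0.0004,"tz": -0.0003,"ay": 0.2,"jaw": 0.3},
    {"tx": 0.002,"ty": 0.0004,"tz": -0.0003,"ay": 0.2,"jaw": 0.3},
    {"tx": 0.0025,"ty": 0.0004,"tz": -0.0003,"ay": 0.2,"jaw": 0.3},
    {"tx": 0.003,"ty": 0.0004,"tz": -0.0003,"ay": 0.2,"jaw": 0.3},
    {"tx": 0.0034,"ty": 0.0004,"tz": -0.0003,"ay": 0.2,"jaw": 0.3},
    {"tx": 0.0037,"ty": 0.0004,"tz": -0.0003,"ay": 0.2,"jaw": 0.3},
    {"tx": 0.004,"ty": 0.0004,"tz": -0.0003,"ay": 0.2,"jaw": 0.3},
    {"tx": 0.004,"ty": 0.0004,"tz": -0.0003,"ay": 0.2,"jaw": 0.3},
    {"tx": 0.004,"ty": 0.0004,"tz": -0.0003,"ay": 0.2,"jaw": 0.3}
  ]
}}

```text
time_s: 18.6
position: [0.5336, -0.215, 0.0153]
tcp_rot: [[0.993, 0.122, -0.002], [0.122, -0.993, 0.002], [-0.002, -0.002, -1.0]]
force: [-9.8, -4.2, 0.5]
opening: 0.438
grasp_force: 30.0
```

```bash
python3 look.py
```

```text
18.6 [0.0032 0.0005 0.0153] F [-9.82 -4.24  0.49] M [-0.74  1.58 -0.12] (array([-0.0182,  0.0005, -0.0001]), array([-0.11,  0.11,  0.09])) 30.002278494648635
```

Call:
{"op": "advance", "data": {
  "rows": [
    {"tx": 0.0003,"jaw": 0.3},
    {"tx": 0.0006,"jaw": 0.3},
    {"tx": 0.0009,"jaw": 0.3},
    {"tx": 0.0012,"jaw": 0.3},
    {"tx": 0.0015,"jaw": 0.3},
    {"tx": 0.0018,"jaw": 0.3},
    {"tx": 0.0018,"jaw": 0.3},
    {"tx": 0.0018,"jaw": 0.3}
  ]
}}

```text
time_s: 19.45
position: [0.5335, -0.2149, 0.0153]
tcp_rot: [[0.992, 0.122, -0.006], [0.122, -0.992, 0.002], [-0.005, -0.003, -1.0]]
force: [-13.7, -6.7, 3.6]
opening: 0.432
grasp_force: 30.0
```

```bash
python3 look.py
```

```text
19.45 [0.0032 0.0006 0.0153] F [-13.72  -6.65   3.57] M [-1.1   2.2  -0.14] (array([-0.0182,  0.0005, -0.0001]), array([-0.16,  0.3 ,  0.12])) 30.004285220056772
```

Call:
{"op": "advance", "data": {
  "rows": [
    {"tx": 0.0003,"ty": 0.0003,"ay": 0.1,"jaw": 0.3},
    {"tx": 0.0006,"ty": 0.0006,"ay": 0.2,"jaw": 0.3},
    {"tx": 0.0009,"ty": 0.0006,"ay": 0.2,"jaw": 0.3},
    {"tx": 0.0012,"ty": 0.0006,"ay": 0.2,"jaw": 0.3},
    {"tx": 0.0012,"ty": 0.0006,"ay": 0.2,"jaw": 0.3},
    {"tx": 0.0012,"ty": 0.0006,"ay": 0.2,"jaw": 0.3},
    {"tx": 0.0012,"ty": 0.0006,"ay": 0.2,"jaw": 0.3},
    {"tx": 0.0012,"ty": 0.0006,"ay": 0.2,"jaw": 0.3},
    {"tx": 0.0012,"ty": 0.0006,"ay": 0.2,"jaw": 0.3}
  ]
}}

```text
time_s: 20.4
position: [0.5336, -0.2149, 0.0152]
tcp_rot: [[0.992, 0.123, -0.004], [0.123, -0.992, 0.004], [-0.004, -0.004, -1.0]]
force: [-16.2, -7.4, 4.7]
opening: 0.438
grasp_force: 30.0
```

```bash
python3 look.py; python3 - <<'E'
from h import *
from rig import bot, optics, read_state
im=cv2.imread('pics/last.png');o=np.zeros((420,800,3),np.uint8);o[:,:360]=im[:,100:460]
z=cv2.resize(optics.capture('side')['color'][150:240,290:410],None,fx=3.5,fy=3.5,interpolation=cv2.INTER_CUBIC)[...,::-1];o[:z.shape[0],370:790]=z;cv2.imwrite('pics/f.png',o)
E
```

```text
20.4 [0.0033 0.0006 0.0152] F [-16.19  -7.44   4.68] M [-1.05  2.49 -0.14] (array([-0.0183,  0.0005, -0.0002]), array([-0.24,  0.23,  0.14])) 30.004176143556833
```

View pics/f.png

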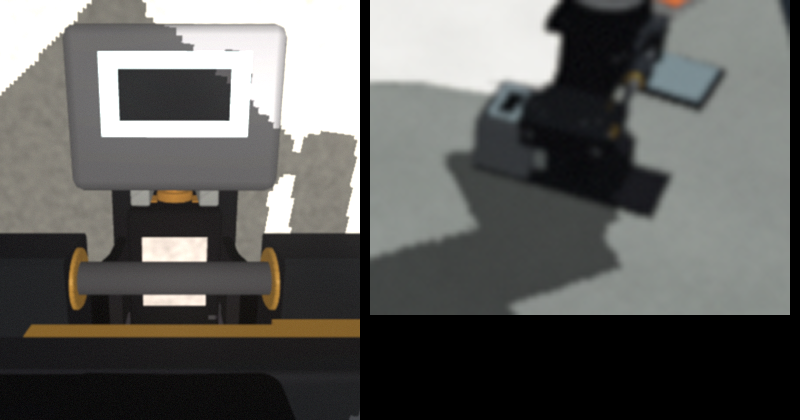

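The battery end meets both stops (around (140,198) and (208,198)), with the plunger pressed in between them at (174,196). It hasn't slipped in the grip, and the arm stayed put under roughly 3 mm of extra commanded push while the force rose to about 17 N.

```bash
python3 -c "
from rig import bot, optics, read_state
print(bot.hand_in())"
```

```text
the job is handed in; nothing more can be done
None
```

I handed the job in with the gripper still holding the battery against the tester's stops at about 17 N after some 20 s of robot time; the jaw is back about 28 mm, nothing touched the phone, mug or stapler, and no verdict was returned.

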